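Wedge a plaster mould off its casting board

TASK

Free the plaster mould from its casting board: first clear the modelling tool that lies across the board in front of the mould by standing it in the terracotta tool pot, either end up. Then slide the wooden wedge along the board, thin end first, into the notch under the mould's near edge until that edge just lifts off, about 5 mm clear of the board, and finish still holding the wedge there in the gripper, with only the wedge carrying the raised edge. Leave the other things on the table where they are and never lift the mould's edge much higher than that, or it chips.

Things in the scene. Friction and masses are not known exactly. Their poses are not given: they have to be found in the camera images.
- board: Plywood board fixed to the table, 300 (its x) x 190 (y) x 15 mm thick. Origin: centre of its underside, on the table. The near half (-x, towards the robot) is the bare flat lane, 150 mm long, on which the wedge slides towards +x; the mould stands on the far half, with battens 20 mm high behind it (2 mm play) and beside it (3 mm play).
- mould: White plaster block, 130 x 130 x 40 mm, 0.64 to 0.92 kg, loose on the far half of the board, square to it. Origin: centre of its underside; the -x face is the near face, at the board's middle. At the bottom middle of that face a notch 56 mm wide (y), 7 mm high runs 75 mm deep under the block. A wedge in it tips the block up about its far bottom edge.
- mould_edge (a point): Point in the middle of the mould's near bottom edge (plane of the underside, at the notch's mouth; the notch's roof is 7 mm above it). At rest it is 15 mm above the table, at the board's top; its height above that is the lift.
- wedge: Pale wooden wedge at one side of the board (left or right), 0.09-0.14 kg. Origin: underside, below the middle of an upright grip block 35 (x) x 30 (y) x 55 mm high. From x = 17.5 mm the top slopes along +x from 20 mm high to 3 mm at the thin end (x = 102.5 mm). It meets the notch roof with the thin end 20 mm in; each 5 mm more lifts 1 mm. Pushing takes about 5-15 N.
- wedge_tip (a point): Middle of the wedge's thin end, at the underside, 102.5 mm ahead (+x) of the wedge's origin.
- tool: Wooden modelling tool: straight stick of 16 mm square section, 180 mm long along its x, the last 30 mm at +x tapering to 10 x 4 mm; 40 g. Origin: middle of its length, on the underside. It lies flat across the board's near half, about 80 mm in front of the mould.
- tool_mid (a point): Centre of the modelling tool (middle of its length and section).
- pot: Plain round terracotta tool pot, open at the top, empty, loose, 0.5 kg: 72 mm outside and 60 mm inside diameter, 100 mm tall, inner floor 8 mm above the table. Origin: centre of its underside. It stands on the table on the other side of the board from the wedge.
- offcut: Bystander, to be left alone: a plain rectangular wooden offcut, 110 x 30 x 20 mm, lying flat (no slope, not the wedge). Origin: on its underside.
- jar: Bystander, to be left alone: a white lidded jar, 66 mm across, 85 mm tall. Origin: on its underside.
- bowl: Bystander, to be left alone: a small unglazed bowl, 120 mm across, 50 mm tall. Origin: on its underside.
- cup: Bystander, to be left alone: a white cup, 76 mm across, 80 mm tall, thin walled (not the tool pot). Origin: on its underside.
- brush: Bystander, to be left alone: a flat brush lying on the table, about 200 mm long. Origin: on its underside.
- mallet: Bystander, to be left alone: a wooden mallet lying on the table, about 250 mm long. Origin: on its underside.
- weight: Bystander, to be left alone: a steel disc weight, 60 mm across, 35 mm tall. Origin: on its underside.

How it is judged:
By the outcome, as a careful person would: the job done as asked, in the order asked, and still so for the second after the job is handed in, while the arm keeps its last pose, push and grip.
It also fails if it takes over 56 s, if anything falls off the work surface, if the arm or the gripper's body presses on something with over 40 N, if the wrist force passes 120 N, or if a joint passes its speed limit or range.

ROBOT

A 6-joint arm with a two-finger parallel gripper is mounted at the origin on the work surface. World frame = base frame: x ahead of the robot, y to its left, z up, the work surface at z = 0. Lengths are in m, angles in degrees, forces in N, time in s.
With the tool pointing down it reaches from about 0.4 to 0.825 m from the base axis. Payload 7 kg.
Tool frame: the origin (TCP) lies at the very end of the fingers, on their centre line; the grasp point (between the pads) lies 19 mm behind it (env.hold_point_z is the distance from the TCP to the grasp point, in m); y points along the fingers, z is the direction in which the jaws open and shut, and the axes are right-handed (so a half turn about y gives the same grasp; the last joint's range is limited). The gripper opens to 85 mm and grips with 20 to 120 N. Pads are 22 mm wide; open, the fingers measure 114 mm over their backs; the gripper's body (76 mm by 85 mm) begins 54 mm behind the grasp point. The pads swing forward as they close: fully open they stand 13 mm farther back than shut.
Start: joints at [-57.405, 20.546, 0.682, 0, -70.136, -16.507], TCP at [0.187, -0.649, 0.231] pointing down, gripper open.
Joint ranges: [-176.03, 176.03], [-82.01, 121.73], [-58.28, 71.71], [-173.87, 95.51], [-174.79, -0.11], [-173.66, 173.66]. Speed limits (degrees/s): [136.94, 136.94, 172.46, 180, 180, 180].

INTERFACE

Orientations are given as [roll, pitch, yaw] about the fixed x, y, z axes, in that order (R = Rz(yaw) Ry(pitch) Rx(roll)).
In Python, from plant import env, viewer gives the robot as it stands.
- The arm moves only by the tool servo_tool, never from a script. Its arguments are lists of equal length, an entry for each row: "xyz": the shift along the world's x, y, z in m, a list of three; "spin": the turn about the world's z in degrees; "fingers": the closure, from 0 (fully open) to 1 (shut). In form: {"xyz": [[tx, ty, tz], ...], "spin": [spin, ...], "fingers": [fingers, ...]}. A call has 1 to 20 rows; each row is the pose to reach, as a shift and turn from the pose commanded when the call began; what a row does not reach only later rows make up. A row lasts 1/12 s, in which the tool goes at most 41.7 mm and 7.16 degrees, less where a joint would pass 70% of its speed; a pose out of reach is approached as far as the arm can. A call with a gripper value outside its range is refused whole. The fingers move at their own pace and stop on an object; "force" is the grip in N (left out, the last holds). Time passes only in rows, so rows that repeat a pose let the fingers close. It gives the time, the measured TCP pose, the force and the opening at its end, in the units of the state.
- env.get_obs(): the state, without advancing time (a new reading comes with each control period).
- viewer.grab_frame(name): name is "scene" or "top" or "wrist"; returns (picture, depth): 480x640x3 uint8, red, green, blue; 480x640 float32, m along the optical axis (not along the pixel's ray), 0 where there is no reading.
- viewer.camera_params(name): a dict with "intrinsics" (3x3 intrinsics, pixels), "cam_to_world" (4x4, takes a point from camera to world coordinates). Camera axes: x right, y down, z forward; pixel columns grow to the right and rows downward; lengths in m; the calibration is good to about 2 mm. A picture is of the moment at which its call begins: read the wrist's pose just before it. camera_params takes no time and is no camera call; for the wrist camera it gives the pose at the moment of the call.
- env.close_job(): hands the job in, once; it reports no verdict.
The state is a dict: "clock": time; "joint_positions": joint angles; "joint_velocities": joint speeds; "tau": joint torques, N m; "ee_pos": TCP position; "orientation": TCP orientation; "wrist_force": force on the tool from outside, world axes, zero at the start; "moment": the same for the moment, N m; "finger_gap": opening from 0.0 (shut) to 1.0 (fully open).
Only numpy, scipy, OpenCV 4.12 (cv2) and the standard library are available. Lean on these libraries where they do the work, as an engineer would, in place of code of your own. Each camera call takes 0.05 s, during which the arm holds its last target. There are 200 camera calls.

## Working session

There is one attempt and no reset: what is moved stays moved. The work goes in short steps, Python scripts to look and compute and a tool call to move; the robot and the scene stay as the last step left them, time stands still between calls to the robot, and variables do not carry over. Pictures are saved under pics/ and viewed, about 8 in all and at most 12, crops included, and the job is handed in when it is done.

Besides the shell and the picture viewer there is one more tool, called after "Call:" as name(argument=value, ...) on one line, values as JSON. servo_tool: Moves the arm, as the interface text tells. Its arguments: {"type":"object","properties":{"xyz":{"type":"array"},"spin":{"type":"array"},"fingers":{"type":"array"},"force":{"type":"number"}},"required":["xyz","spin","fingers"]}

```bash
mkdir -p pics; ls
cat > h.py <<'E'
import numpy as np, cv2
from plant import env, viewer
def grab(n):
    p=viewer.camera_params(n); im,d=viewer.grab_frame(n); return im,d,np.array(p["intrinsics"]),np.array(p["cam_to_world"])
def cloud(d,K,T):
    v,u=np.mgrid[:480,:640]; P=np.stack([(u-K[0,2])/K[0,0]*d,(v-K[1,2])/K[1,1]*d,d],-1)
    return P@T[:3,:3].T+T[:3,3]
def save(n,im): cv2.imwrite("pics/"+n,im[...,::-1])
def ray(u,v,z,K,T):
    r=T[:3,:3]@np.linalg.inv(K)@[u,v,1]; return T[:3,3]+r*(z-T[2,3])/r[2]
E
python3 - <<'E'
from h import *
print(env.get_obs(), env.hold_point_z)
for n in ("top","scene"):
    im,d,K,T=grab(n); save(n+"1.png",im); np.savez(n+"1.npz",im=im,d=d,K=K,T=T); print(n,K,T,(d>0).mean())
E
```

```text
pics
{'clock': 0.0, 'joint_positions': array([-5.74070979e+01,  2.05917280e+01,  6.33175133e-01, -1.82968879e-02,
       -7.01369953e+01, -1.65075034e+01]), 'joint_velocities': array([ 0.03271744,  0.08261824,  0.03543766,  0.01891934, -0.01484345,
       -0.044307  ]), 'tau': array([ 2.21636554e-03, -5.83316231e+01,  2.93427855e+01,  6.93683311e+00,
       -5.87788469e-03, -8.55945245e-06]), 'ee_pos': array([ 0.18685449, -0.64811235,  0.23036158]), 'orientation': array([-8.99035025e+01,  1.06602811e-02,  1.60791766e+01]), 'wrist_force': array([-0.50141598, -0.45832871, -0.08724604]), 'moment': array([ 0.04064283, -0.04083433, -0.02189352]), 'finger_gap': 0.9949022135000363} 0.0187
top [[458.65467758   0.         315.09051675]
 [  0.         458.65467758 238.50590798]
 [  0.           0.           1.        ]] [[-0.00808419 -0.99588602  0.09025342  0.43944269]
 [-0.99994303  0.00868011  0.00621217  0.00481539]
 [-0.00697002 -0.09019806 -0.99589946  1.18886479]
 [ 0.          0.          0.          1.        ]] 0.9960481770833334
scene [[451.78621857   0.         311.0942227 ]
 [  0.         451.78621857 232.42477302]
 [  0.           0.           1.        ]] [[ 0.7892671   0.53502694 -0.30133639  0.90477941]
 [ 0.614035   -0.68424429  0.39340915 -0.50621678]
 [ 0.00429679 -0.49553599 -0.86857678  1.13274611]
 [ 0.          0.          0.          1.        ]] 0.9961165364583333
```

View pics/top1.png

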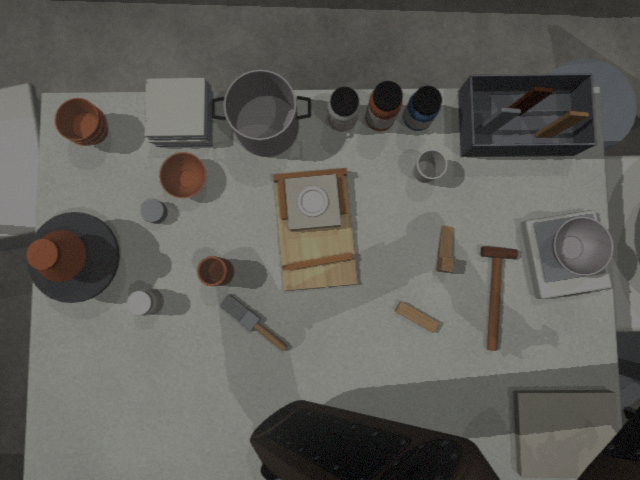

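View pics/scene1.png

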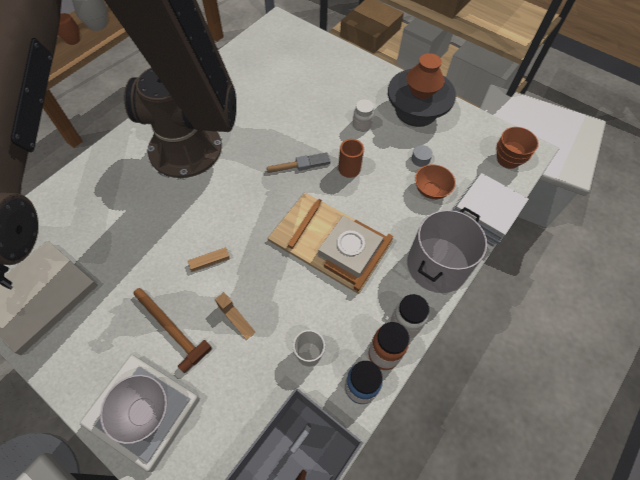

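The top view shows the board at (315,230), the tool across it at (318,261), the pot at (215,270), and the wedge at (447,250) with its block end low in the picture. The offcut is at (417,317).

Run:
```python
from h import *
for n in ("top","scene"):
    f=np.load(n+"1.npz"); P=cloud(f["d"],f["K"],f["T"]); 
    im=f["im"]; 
    def reg(name,x0,x1,y0,y1,z0,z1):
        m=(P[...,0]>x0)&(P[...,0]<x1)&(P[...,1]>y0)&(P[...,1]<y1)&(P[...,2]>z0)&(P[...,2]<z1)&(f["d"]>0)
        q=P[m]; 
        if len(q)<5: print(n,name,len(q)); return
        r=cv2.minAreaRect((q[:,:2]*1000).astype(np.float32))
        print(n,name,len(q),"zmed %.4f"%np.median(q[:,2]),"mean",q.mean(0).round(4),"rect",np.round(r[0],1),np.round(r[1],1),round(r[2],1))
        return q
    table=P[(P[...,0]>.3)&(P[...,0]<.4)&(P[...,1]>-.1)&(P[...,1]<.1)&(f["d"]>0)]
    print(n,"table z",np.median(table[:,2]))
    reg("board",.35,.75,-.12,.12,.009,.02)
    reg("mouldtop",.4,.75,-.12,.12,.047,.062)
    reg("tool",.3,.50,-.1,.1,.024,.04)
    reg("wedgeblock",.3,.55,-.4,-.2,.045,.07)
    reg("wedge",.36,.6,-.36,-.24,.007,.07)
    reg("potrim",.3,.55,.15,.35,.085,.12)
    reg("brush",.2,.4,.0,.25,.008,.06)
    reg("cup",.5,.75,-.35,-.15,.06,.09)
    reg("offcut",.2,.36,-.32,-.15,.012,.03)
    reg("mallet",.2,.6,-.5,-.36,.008,.09)
```

```text
top table z -2.3104556918118746e-05
top board 4384 zmed 0.0149 mean [0.5137 0.0066 0.015 ] rect [562.8  10.8] [282.8 190.5] 4.8
top mouldtop 2627 zmed 0.0554 mean [0.6347 0.0172 0.0555] rect [635.8  17.3] [130.7 130.3] 4.8
top tool 402 zmed 0.0310 mean [0.4853 0.0099 0.0307] rect [486.2   7.9] [ 16.1 179.1] 9.5
top wedgeblock 188 zmed 0.0551 mean [ 0.4761 -0.3132  0.0549] rect [ 476.3 -314.5] [31.7 35.1] 81.1
top wedge 572 zmed 0.0175 mean [ 0.5049 -0.317   0.0283] rect [ 474.  -297.6] [110.2 225.7] 89.0
top potrim 280 zmed 0.0989 mean [0.464  0.2579 0.0981] rect [464.2 257.8] [71.1 68.8] 89.5
top brush 941 zmed 0.0178 mean [0.3405 0.1783 0.0176] rect [332.9 162.2] [203.8  61.9] 62.6
top cup 235 zmed 0.0782 mean [ 0.7165 -0.2813  0.0749] rect [ 717.1 -277.2] [74.6 64.8] 89.5
top offcut 403 zmed 0.0203 mean [ 0.3382 -0.2538  0.0203] rect [ 343.7 -247.2] [103.   29.9] 59.9
top mallet 1366 zmed 0.0240 mean [ 0.4108 -0.4419  0.0232] rect [ 367.8 -454.1] [316.  121.3] 6.4
scene table z 0.0010788091042484016
scene board 2823 zmed 0.0159 mean [ 0.5192 -0.0033  0.0158] rect [572.   15.2] [30
[... 186 characters left out ...]
[ 18.8 175.3] 9.4
scene wedgeblock 176 zmed 0.0553 mean [ 0.4787 -0.311   0.0549] rect [ 477.2 -310.4] [30.  36.1] 79.0
scene wedge 578 zmed 0.0183 mean [ 0.5072 -0.3155  0.0279] rect [ 473.5 -302.7] [108.9 234.2] 86.2
scene potrim 254 zmed 0.0977 mean [0.4662 0.2602 0.0961] rect [465.4 260.9] [69.  71.2] 53.8
scene brush 567 zmed 0.0190 mean [0.3411 0.1778 0.0181] rect [302.5 126. ] [268.2 167.8] 82.8
scene cup 245 zmed 0.0776 mean [ 0.7124 -0.2678  0.0753] rect [ 716.9 -273.2] [75.  64.6] 89.8
scene offcut 321 zmed 0.0207 mean [ 0.3394 -0.2511  0.0204] rect [ 344.1 -241.8] [103.9  31.1] 62.0
scene mallet 1296 zmed 0.0245 mean [ 0.4244 -0.4418  0.0237] rect [ 400.6 -435.3] [389.7 125.4] 0.2
```

Run:
```python
from h import *
for n in ("top","scene"):
    f=np.load(n+"1.npz"); P=cloud(f["d"],f["K"],f["T"]).reshape(-1,3); im=f["im"].reshape(-1,3)
    c=np.array([.487,.009]); a=np.radians(99.5); u=np.array([np.cos(a),np.sin(a)]); w=np.array([u[1],-u[0]])
    s=(P[:,:2]-c)@u; t=(P[:,:2]-c)@w
    for s0 in range(-95,95,10):
        m=(abs(s*1000-s0-5)<5)&(abs(t)<.012)&(P[:,2]>.0195)&(P[:,2]<.05)
        if m.sum(): print(n,s0+5,m.sum(),"zmax %.4f zmed %.4f t %.4f..%.4f"%(P[m,2].max(),np.median(P[m,2]),t[m].min(),t[m].max()))
```

```text
top -90 14 zmax 0.0350 zmed 0.0319 t -0.0078..0.0106
top -80 29 zmax 0.0350 zmed 0.0312 t -0.0086..0.0108
top -70 24 zmax 0.0358 zmed 0.0316 t -0.0086..0.0067
top -60 27 zmax 0.0363 zmed 0.0317 t -0.0096..0.0069
top -50 26 zmax 0.0361 zmed 0.0306 t -0.0086..0.0075
top -40 26 zmax 0.0342 zmed 0.0307 t -0.0087..0.0071
top -30 25 zmax 0.0339 zmed 0.0314 t -0.0081..0.0062
top -20 27 zmax 0.0350 zmed 0.0310 t -0.0100..0.0071
top -10 26 zmax 0.0358 zmed 0.0312 t -0.0089..0.0069
top 0 24 zmax 0.0341 zmed 0.0316 t -0.0077..0.0060
top 10 26 zmax 0.0345 zmed 0.0311 t -0.0089..0.0070
top 20 26 zmax 0.0334 zmed 0.0310 t -0.0089..0.0067
top 30 25 zmax 0.0340 zmed 0.0311 t -0.0090..0.0063
top 40 26 zmax 0.0359 zmed 0.0312 t -0.0108..0.0068
top 50 26 zmax 0.0363 zmed 0.0314 t -0.0090..0.0070
top 60 24 zmax 0.0361 zmed 0.0301 t -0.0086..0.0062
top 70 24 zmax 0.0337 zmed 0.0289 t -0.0083..0.0075
top 80 18 zmax 0.0314 zmed 0.0272 t -0.0066..0.0045
top 90 7 zmax 0.0301 zmed 0.0257 t -0.0049..0.0034
scene -90 12 zmax 0.0342 zmed 0.0283 t -0.0072..0.0075
scene -80 20 zmax 0.0347 zmed 0.0315 t -0.0061..0.
[... 227 characters left out ...]
ene -30 23 zmax 0.0368 zmed 0.0326 t -0.0113..0.0091
scene -20 21 zmax 0.0347 zmed 0.0315 t -0.0062..0.0095
scene -10 20 zmax 0.0373 zmed 0.0305 t -0.0053..0.0094
scene 0 23 zmax 0.0351 zmed 0.0317 t -0.0080..0.0100
scene 10 16 zmax 0.0377 zmed 0.0309 t -0.0066..0.0092
scene 20 22 zmax 0.0356 zmed 0.0310 t -0.0088..0.0087
scene 30 20 zmax 0.0394 zmed 0.0314 t -0.0075..0.0097
scene 40 19 zmax 0.0353 zmed 0.0317 t -0.0064..0.0079
scene 50 19 zmax 0.0364 zmed 0.0319 t -0.0060..0.0091
scene 60 21 zmax 0.0353 zmed 0.0321 t -0.0053..0.0114
scene 70 16 zmax 0.0335 zmed 0.0299 t -0.0077..0.0082
scene 80 14 zmax 0.0319 zmed 0.0292 t -0.0059..0.0093
scene 90 9 zmax 0.0304 zmed 0.0284 t -0.0059..0.0053
```

Call:
servo_tool(xyz=[[0.03,0.03,0.02],[0.06,0.06,0.02],[0.09,0.09,0.02],[0.12,0.12,0.02],[0.14,0.16,0.02],[0.17,0.2,0.02],[0.19,0.24,0.02],[0.21,0.28,0.02],[0.22,0.32,0.02],[0.24,0.36,0.02],[0.26,0.4,0.02],[0.27,0.44,0.02],[0.28,0.48,0.02],[0.29,0.52,0.02],[0.3,0.56,0.02],[0.31,0.59,0.02],[0.31,0.59,0.0]], spin=[6,13,20,27,34,41,48,55,62,69,76,83.5,83.5,83.5,83.5,83.5,83.5], fingers=[0,0,0,0,0,0,0,0,0,0.2,0.4,0.4,0.4,0.4,0.4,0.4,0.4], force=20)

```text
clock: 1.52
ee_pos: [0.5, -0.0547, 0.2345]
orientation: [-90.4, 0.0, 99.8]
wrist_force: [1.6, 0.3, 0.4]
finger_gap: 0.599
```

Call:
servo_tool(xyz=[[0.002,-0.003,-0.04],[0.002,-0.003,-0.08],[0.002,-0.003,-0.12],[0.002,-0.003,-0.16],[0.002,-0.003,-0.19],[0.002,-0.003,-0.205],[0.002,-0.003,-0.213],[0.002,-0.003,-0.213],[0.002,-0.003,-0.213],[0.002,-0.003,-0.213],[0.002,-0.003,-0.213],[0.002,-0.003,-0.213],[0.002,-0.003,-0.213]], spin=[0,0,0,0,0,0,0,0,0,0,0,0,0], fingers=[0.4,0.4,0.4,0.4,0.4,0.4,0.4,0.5,0.7,0.9,0.9,0.9,0.9], force=20)

```text
clock: 2.6
ee_pos: [0.5001, -0.0613, 0.0197]
orientation: [-90.2, -0.0, 99.6]
wrist_force: [-1.0, 0.6, 7.4]
finger_gap: 0.177
```

Call:
servo_tool(xyz=[[0,0,0.03],[0,0,0.07],[0,0,0.11],[0,0,0.15],[0,0,0.18],[0,0,0.18],[0,0,0.18]], spin=[0,0,0,0,0,0,0], fingers=[0.9,0.9,0.9,0.9,0.9,0.9,0.9])

```text
clock: 3.18
ee_pos: [0.5, -0.0613, 0.201]
orientation: [-90.3, -0.0, 99.6]
wrist_force: [-0.5, -0.6, -1.6]
finger_gap: 0.176
```

Run:
```python
from h import *
a=grab("scene")[0]; b=grab("wrist")[0]
save("s2.png",np.hstack([a[100:420,150:550],cv2.resize(b,(400,300))[:300].repeat(1,0) if 0 else cv2.copyMakeBorder(cv2.resize(b,(400,300)),0,20,0,0,0)]))
```

```text
(no output)
```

View pics/s2.png

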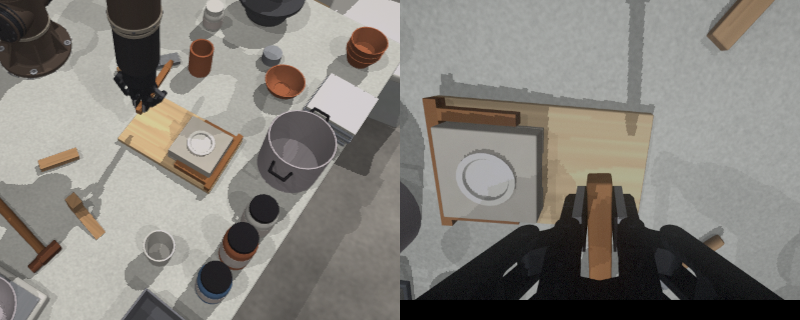

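The scene view shows the tool held in the gripper above the lane. The wrist view shows its plain end at about (600,180), with the stick horizontal between the pads. The arm can't tilt its wrist, so I'll lower the tool and ease the grip so it can pivot under its own weight.

Call:
servo_tool(xyz=[[0,0,-0.04],[0,0,-0.08],[0,0,-0.12],[0,0,-0.12],[0,0,-0.12],[0,0,-0.12],[0,0,-0.12]], spin=[0,0,0,0,0,0,0], fingers=[0.9,0.9,0.85,0.835,0.828,0.826,0.824])

```text
clock: 3.87
ee_pos: [0.5006, -0.0613, 0.0804]
orientation: [-90.2, 0.0, 99.6]
wrist_force: [0.3, -0.1, -0.2]
finger_gap: 0.177
```

```bash
cat >> h.py <<'E'
def stick(tag=None):
    "stick in hand: cloud along the +y side of the hand, seen from scene and top"
    o=env.get_obs(); e=np.array(o["ee_pos"]); yaw=np.radians(o["orientation"][2]); u=np.array([np.cos(yaw),np.sin(yaw)]); w=np.array([-u[1],u[0]])
    for n in ("scene","top"):
        im,d,K,T=grab(n); P=cloud(d,K,T).reshape(-1,3); s=(P[:,:2]-e[:2])@u; t=(P[:,:2]-e[:2])@w
        hsv=cv2.cvtColor(im,cv2.COLOR_RGB2HSV).reshape(-1,3)
        c=(hsv[:,0]<22)&(hsv[:,1]>70)&(hsv[:,2]>40)
        for a in range(-100,180,20):
            m=c&(abs(s*1000-a)<10)&(abs(t)<.012)&(P[:,2]>.02)
            if m.sum()>3: print(n,a,m.sum(),np.percentile(P[m,2],[10,50,90]).round(3),"t %.3f"%np.median(t[m]))
        if tag: save(f"{tag}_{n}.png",im)
    print(o["clock"],e,o["finger_gap"],o["wrist_force"])
E
python3 -c "
from h import *
stick()"
```

```text
scene -20 26 [0.082 0.091 0.095] t -0.003
scene 0 32 [0.089 0.092 0.096] t 0.002
scene 80 29 [0.083 0.091 0.094] t -0.007
scene 100 44 [0.083 0.092 0.095] t -0.004
scene 120 44 [0.083 0.092 0.094] t -0.002
scene 140 33 [0.089 0.091 0.095] t -0.001
scene 160 16 [0.085 0.088 0.091] t 0.001
top 60 5 [0.495 0.497 0.499] t -0.006
top 80 7 [0.495 0.498 0.498] t -0.007
top 120 9 [0.496 0.498 0.499] t -0.001
top 160 8 [0.497 0.5   0.501] t 0.002
3.8667 [ 0.50064012 -0.06127988  0.08038453] 0.17702919860932223 [ 0.33277339 -0.14196196 -0.23608769]
```

Call:
servo_tool(xyz=[[0,0,0],[0,0,0],[0,0,0],[0,0,0]], spin=[0,0,0,0], fingers=[0.822,0.82,0.818,0.816])

```text
clock: 4.3
ee_pos: [0.4992, -0.0615, 0.0787]
orientation: [-90.0, -0.0, 99.6]
wrist_force: [-0.4, -0.1, -0.6]
finger_gap: 0.187
```

```bash
python3 -c "
from h import *
stick()" | grep -v top
```

```text
scene -20 23 [0.077 0.087 0.094] t -0.002
scene 0 40 [0.022 0.091 0.095] t 0.002
scene 80 25 [0.081 0.091 0.094] t -0.007
scene 100 47 [0.084 0.091 0.093] t -0.004
scene 120 39 [0.086 0.09  0.093] t -0.003
scene 140 33 [0.086 0.089 0.092] t -0.002
scene 160 16 [0.083 0.086 0.087] t 0.001
4.3 [ 0.49917767 -0.06150338  0.07870997] 0.18700681490004786 [-0.43472587 -0.06862833 -0.58793147]
```

The far end is starting to sag, so I'll continue.

Call:
servo_tool(xyz=[[0,0,0],[0,0,0],[0,0,0],[0,0,0],[0,0,0]], spin=[0,0,0,0,0], fingers=[0.816,0.815,0.815,0.815,0.815])

```text
clock: 4.82
ee_pos: [0.499, -0.0615, 0.0783]
orientation: [-90.0, 0.0, 99.6]
wrist_force: [-1.2, -0.5, -0.7]
finger_gap: 0.187
```

```bash
python3 -c "
from h import *
stick()" | grep -v top
```

```text
scene -20 27 [0.021 0.084 0.092] t -0.002
scene 0 36 [0.084 0.09  0.097] t 0.003
scene 40 4 [0.037 0.078 0.084] t -0.010
scene 80 29 [0.079 0.088 0.092] t -0.007
scene 100 44 [0.08  0.09  0.092] t -0.003
scene 120 43 [0.082 0.089 0.092] t -0.003
scene 140 30 [0.086 0.09  0.092] t -0.001
scene 160 15 [0.084 0.085 0.089] t -0.002
4.8167 [ 0.4990144  -0.06154885  0.07825892] 0.18718448279755645 [-1.18526852 -0.4891016  -0.66424955]
```

Call:
servo_tool(xyz=[[0,0,0],[0,0,0],[0,0,0]], spin=[0,0,0], fingers=[0.813,0.812,0.812])

```text
clock: 5.17
ee_pos: [0.4991, -0.0616, 0.0783]
orientation: [-90.0, 0.0, 99.6]
wrist_force: [0.2, 0.1, -0.3]
finger_gap: 0.185
```

```bash
python3 -c "
from h import *
stick()" | grep -v top
```

```text
scene -20 42 [0.023 0.031 0.034] t -0.002
scene 0 52 [0.027 0.031 0.084] t -0.002
scene 20 28 [0.024 0.031 0.034] t -0.007
scene 40 7 [0.023 0.024 0.032] t -0.009
scene 60 6 [0.028 0.03  0.032] t 0.002
scene 80 5 [0.027 0.031 0.034] t -0.001
scene 100 37 [0.027 0.031 0.034] t -0.004
scene 120 38 [0.026 0.032 0.034] t -0.004
scene 140 26 [0.024 0.029 0.032] t -0.002
scene 160 7 [0.021 0.024 0.027] t -0.001
5.1667 [ 0.49906622 -0.06155467  0.07834569] 0.18487535185778334 [ 0.17482623  0.06304443 -0.26345319]
```

The tool slipped back flat onto the lane in the same place, so no harm was done. The stick's contact width corresponds to a closure of about 0.812. I'll regrasp, ease the grip to just above that, and close again promptly.

Call:
servo_tool(xyz=[[0,0,0],[0,0,0],[0,0,-0.03],[0,0,-0.06],[0,0,-0.06],[0,0,-0.06],[0,0,-0.06],[0,0,-0.06],[0,0,-0.06],[0,0,-0.02],[0,0,0.02],[0,0,0.04],[0,0,0.04],[0,0,0.04],[0,0,0.04],[0,0,0.04],[0,0,0.04],[0,0,0.04],[0,0,0.04],[0,0,0.04]], spin=[0,0,0,0,0,0,0,0,0,0,0,0,0,0,0,0,0,0,0,0], fingers=[0.6,0.6,0.6,0.6,0.6,0.8,0.9,0.9,0.9,0.9,0.9,0.9,0.83,0.818,0.816,0.8145,0.8145,0.814,0.814,0.83])

```text
clock: 6.93
ee_pos: [0.4989, -0.0616, 0.1178]
orientation: [-89.9, 0.0, 99.6]
wrist_force: [-0.0, -0.2, -0.9]
finger_gap: 0.183
```

```bash
python3 -c "
from h import *
stick()" | grep -v top
```

```text
scene -20 56 [0.119 0.13  0.133] t -0.004
scene 0 38 [0.126 0.132 0.135] t 0.003
scene 20 6 [0.02  0.022 0.132] t 0.005
scene 40 7 [0.02  0.022 0.121] t -0.007
scene 80 33 [0.119 0.131 0.134] t -0.007
scene 100 43 [0.126 0.131 0.134] t -0.005
scene 120 39 [0.128 0.131 0.133] t -0.003
scene 140 27 [0.125 0.128 0.129] t -0.002
scene 160 4 [0.052 0.124 0.125] t 0.000
6.9333 [ 0.49885474 -0.06159735  0.11782451] 0.18308350039179216 [-0.02988654 -0.17229816 -0.90098142]
```

Call:
servo_tool(xyz=[[0,0,0],[0,0,0],[0,0,0],[0,0,0],[0,0,0],[0,0,0]], spin=[0,0,0,0,0,0], fingers=[0.8145,0.8135,0.8135,0.8135,0.8135,0.83])

```text
clock: 7.53
ee_pos: [0.499, -0.0615, 0.1183]
orientation: [-90.0, -0.0, 99.6]
wrist_force: [-0.7, -1.2, -1.7]
finger_gap: 0.179
```

```bash
python3 -c "
from h import *
stick()" | grep -v top
```

```text
scene -20 60 [0.117 0.13  0.135] t -0.004
scene 0 38 [0.022 0.132 0.138] t 0.003
scene 40 5 [0.06  0.12  0.126] t -0.009
scene 80 32 [0.124 0.131 0.134] t -0.007
scene 100 40 [0.124 0.13  0.134] t -0.004
scene 120 41 [0.127 0.132 0.133] t -0.003
scene 140 27 [0.125 0.128 0.131] t -0.001
7.5333 [ 0.49903396 -0.06153778  0.11832513] 0.1793995506944517 [-0.6598919  -1.19672693 -1.69265792]
```

Call:
servo_tool(xyz=[[0,0,0],[0,0,0],[0,0,0],[0,0,0],[0,0,0],[0,0,0]], spin=[0,0,0,0,0,0], fingers=[0.8145,0.8135,0.813,0.813,0.8128,0.83])

```text
clock: 8.13
ee_pos: [0.4991, -0.0616, 0.1183]
orientation: [-90.0, 0.0, 99.6]
wrist_force: [0.0, -0.4, -0.1]
finger_gap: 0.179
```

```bash
python3 -c "
from h import *
stick()" | grep -v top
```

```text
scene -20 48 [0.132 0.138 0.144] t -0.004
scene 0 23 [0.122 0.132 0.138] t 0.002
scene 20 4 [0.039 0.102 0.127] t -0.001
scene 60 5 [0.02  0.021 0.022] t -0.003
8.1333 [ 0.49907877 -0.06157762  0.11834083] 0.17885052604606322 [ 0.033125   -0.40205871 -0.12180732]
```

The stick has swung down and is still held. I'll look.

Run:
```python
from h import *
a=grab("scene")[0]; b=grab("wrist")[0]
save("s3.png",np.hstack([cv2.resize(a[140:300,220:420],(500,400)),cv2.resize(b,(300,225))[:, :].copy() if 0 else cv2.copyMakeBorder(cv2.resize(b,(300,225)),0,175,0,0,0)]))
```

```text
(no output)
```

View pics/s3.png

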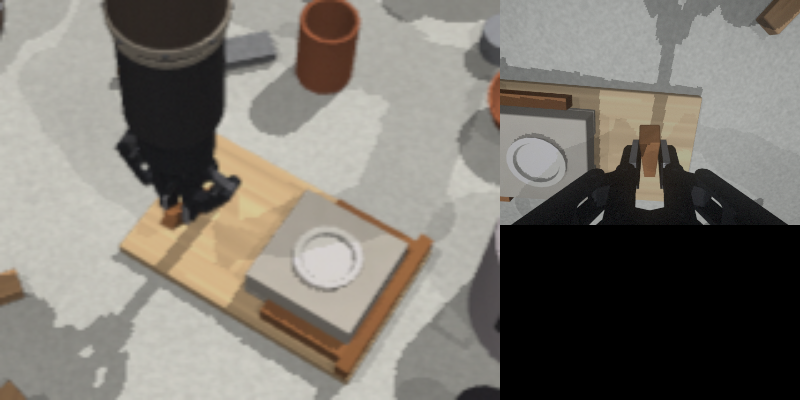

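The wrist view shows the tool's end at about (650,130) with the rest slanting down. I'll grip it firmly, raise it, and measure the tilt from the wrist depth.

Call:
servo_tool(xyz=[[0,0,0],[0,0,0.03],[0,0,0.06],[0,0,0.09],[0,0,0.1],[0,0,0.1]], spin=[0,0,0,0,0,0], fingers=[0.9,0.9,0.9,0.9,0.9,0.9])

```text
clock: 8.83
ee_pos: [0.5008, -0.0613, 0.2215]
orientation: [-90.3, 0.0, 99.6]
wrist_force: [-1.3, 0.4, -0.3]
finger_gap: 0.18
```

```bash
cat >> h.py <<'E'
def tilt():
    o=env.get_obs(); e=np.array(o["ee_pos"]); yaw=np.radians(o["orientation"][2]); u=np.array([np.cos(yaw),np.sin(yaw)]); w=np.array([-u[1],u[0]])
    for n in ("wrist","scene"):
        im,d,K,T=grab(n); P=cloud(d,K,T).reshape(-1,3); s=(P[:,:2]-e[:2])@u; t=(P[:,:2]-e[:2])@w
        hsv=cv2.cvtColor(im,cv2.COLOR_RGB2HSV).reshape(-1,3); c=(hsv[:,0]<22)&(hsv[:,1]>70)&(hsv[:,2]>30)&(d.ravel()>0)
        m=c&(abs(t)<.011)&(s>-.05)&(s<.18)&(P[:,2]>max(e[2]-.17,.025))&(P[:,2]<e[2]+.06)
        for z in np.arange(-.17,.06,.02):
            k=m&(abs(P[:,2]-e[2]-z)<.01)
            if k.sum()>3: print(n,"dz %.2f"%z,k.sum(),"s",np.percentile(s[k]*1000,[10,50,90]).round(0),"t %.1f"%(1000*np.median(t[k])))
        save(f"t_{n}_{o['clock']:.1f}.png",im)
    print(o["clock"],e,o["finger_gap"])
E
python3 -c "
from h import *
tilt()"
```

```text
wrist dz -0.07 132 s [75. 83. 89.] t -1.1
wrist dz -0.05 231 s [54. 62. 72.] t -1.0
wrist dz -0.03 338 s [32. 40. 49.] t -0.9
wrist dz -0.01 522 s [10. 18. 27.] t -1.2
wrist dz 0.01 1998 s [-28. -23.   3.] t -0.7
wrist dz 0.03 1037 s [-22. -20. -15.] t -1.0
scene dz -0.09 9 s [81. 91. 98.] t -7.8
scene dz -0.07 8 s [60. 71. 77.] t -8.4
scene dz -0.05 5 s [37. 48. 54.] t -8.3
scene dz -0.03 5 s [26. 30. 33.] t -8.6
scene dz 0.01 57 s [-24. -16.   0.] t -0.9
scene dz 0.03 18 s [-21. -18. -14.] t -2.0
8.8333 [ 0.50075321 -0.06130612  0.22147596] 0.18035859084026734
```

The tilt is 43°, because the tip had landed on the board. I'll repeat the easing slightly above the height at which the tool would hang vertically.

Call:
servo_tool(xyz=[[0,0,-0.035],[0,0,-0.035],[0,0,-0.035],[0,0,-0.035],[0,0,-0.035],[0,0,-0.035],[0,0,-0.035],[0,0,-0.035]], spin=[0,0,0,0,0,0,0,0], fingers=[0.83,0.82,0.8145,0.8135,0.813,0.813,0.8128,0.84])

```text
clock: 9.6
ee_pos: [0.4993, -0.0615, 0.1839]
orientation: [-90.1, -0.0, 99.6]
wrist_force: [0.4, -0.7, -1.7]
finger_gap: 0.185
```

```bash
python3 -c "
from h import *
tilt()"
```

```text
wrist dz -0.13 49 s [-14. -13. -13.] t -0.8
wrist dz -0.11 156 s [-15. -14. -14.] t -1.1
wrist dz -0.09 194 s [-16. -15. -15.] t -0.8
wrist dz -0.07 251 s [-17. -16. -16.] t -1.3
wrist dz -0.05 328 s [-18. -17. -17.] t -0.8
wrist dz -0.03 437 s [-19. -18. -18.] t -0.8
wrist dz -0.01 608 s [-20. -19. -19.] t -1.1
wrist dz 0.01 942 s [-20. -20. -19.] t -0.7
wrist dz 0.03 1986 s [-20. -13.  -7.] t -0.7
scene dz -0.15 7 s [-7. -5. -3.] t -2.7
scene dz -0.13 16 s [-12. -10.   0.] t -8.0
scene dz -0.11 27 s [-13. -11.  -2.] t -7.0
scene dz -0.09 29 s [-14. -12.  -1.] t -8.0
scene dz -0.07 29 s [-14. -14.  -5.] t -6.3
scene dz -0.05 29 s [-16. -14.  -3.] t -7.7
scene dz -0.03 29 s [-16. -15.  -6.] t -6.2
scene dz -0.01 34 s [-18. -16.  -7.] t -6.5
scene dz 0.01 30 s [-18. -17. -12.] t -3.6
scene dz 0.03 43 s [-18. -11.  -4.] t -0.4
9.6 [ 0.49932216 -0.06151417  0.18387702] 0.18450450285348619
```

The tool is now within about 3° of vertical in the grip. I'll carry it to the pot and lower it in.

Call:
servo_tool(xyz=[[0,0,0],[0,0,0.03],[0,0,0.06],[0,0,0.09],[-0.002,0.02,0.1],[-0.004,0.05,0.1],[-0.008,0.08,0.1],[-0.012,0.115,0.1],[-0.016,0.15,0.1],[-0.02,0.185,0.1],[-0.024,0.22,0.1],[-0.028,0.255,0.1],[-0.032,0.285,0.1],[-0.034,0.31,0.1],[-0.035,0.323,0.1],[-0.035,0.328,0.1],[-0.035,0.328,0.1],[-0.035,0.328,0.1]], spin=[0,0,0,0,0,0,0,0,0,0,0,0,0,0,0,0,0,0], fingers=[0.9,0.9,0.9,0.9,0.9,0.9,0.9,0.9,0.9,0.9,0.9,0.9,0.9,0.9,0.9,0.9,0.9,0.9])

```text
clock: 11.2
ee_pos: [0.464, 0.2659, 0.2831]
orientation: [-90.0, 0.0, 99.6]
wrist_force: [-0.0, 0.4, -0.3]
finger_gap: 0.187
```

Run:
```python
from h import *
tilt()
im,d,K,T=grab("scene"); P=cloud(d,K,T)
m=(abs(P[...,0]-.465)<.06)&(abs(P[...,1]-.259)<.06)&(P[...,2]>.085)&(P[...,2]<.105)
q=P[m]; print("rim box",q.min(0),q.max(0),m.sum())
```

```text
wrist dz -0.15 14 s [-7. -7. -7.] t -1.0
wrist dz -0.13 48 s [-14. -14. -13.] t -0.7
wrist dz -0.11 157 s [-15. -14. -14.] t -0.7
wrist dz -0.09 192 s [-16. -15. -15.] t -0.7
wrist dz -0.07 250 s [-17. -16. -16.] t -0.7
wrist dz -0.05 305 s [-18. -17. -17.] t -0.7
wrist dz -0.03 414 s [-19. -18. -18.] t -0.8
wrist dz -0.01 586 s [-20. -19. -19.] t -0.8
wrist dz 0.01 864 s [-21. -20. -20.] t -0.8
wrist dz 0.03 1848 s [-20. -14.  -7.] t -0.8
scene dz -0.15 11 s [-8. -6. -4.] t -2.1
scene dz -0.13 18 s [-12. -10.  -9.] t -2.5
scene dz -0.11 32 s [-15. -12. -11.] t -3.6
scene dz -0.09 28 s [-15. -13. -11.] t -3.3
scene dz -0.07 35 s [-17. -14.  -8.] t -5.4
scene dz -0.05 31 s [-16. -15. -13.] t -3.3
scene dz -0.03 36 s [-18. -16. -11.] t -4.2
scene dz -0.01 34 s [-20. -17. -15.] t -2.7
scene dz 0.01 38 s [-20. -18. -13.] t -3.0
scene dz 0.03 39 s [-19. -14.  -5.] t -1.2
11.2 [0.46398765 0.2658524  0.2831449 ] 0.1865370092448702
rim box [0.43064528 0.22450384 0.08511823] [0.50119939 0.29786587 0.10499424] 239
```

Call:
servo_tool(xyz=[[0,0,-0.03],[0,0,-0.06],[0,0,-0.09],[0,0,-0.105],[0,0,-0.113],[0,0,-0.113],[0,0,-0.113]], spin=[0,0,0,0,0,0,0], fingers=[0.9,0.9,0.9,0.9,0.9,0.9,0.9])

```text
clock: 11.93
ee_pos: [0.4646, 0.2663, 0.1711]
orientation: [-90.0, -0.0, 99.6]
wrist_force: [-0.2, -0.0, -0.6]
finger_gap: 0.182
```

Call:
servo_tool(xyz=[[0,0,0],[0,0,0],[0,0,0],[0,0,0.02],[0,0,0.05],[0,0,0.09],[0,0,0.12],[0,-0.03,0.12],[0,-0.07,0.12],[0,-0.11,0.12],[0,-0.15,0.12],[0,-0.19,0.12],[0,-0.23,0.12]], spin=[0,0,0,0,0,0,0,-7,-14,-21,-28,-35,-42], fingers=[0.75,0.6,0.6,0.6,0.6,0.6,0.5,0.3,0.2,0.2,0.2,0.2,0.2])

```text
clock: 13.02
ee_pos: [0.4637, 0.0349, 0.2913]
orientation: [-90.1, -0.1, 57.3]
wrist_force: [0.9, 0.1, -0.7]
finger_gap: 0.798
```

Run:
```python
from h import *
out=[]
for n in ("scene","top"):
    im,d,K,T=grab(n); out.append(im); P=cloud(d,K,T)
    def reg(name,x0,x1,y0,y1,z0,z1):
        m=(P[...,0]>x0)&(P[...,0]<x1)&(P[...,1]>y0)&(P[...,1]<y1)&(P[...,2]>z0)&(P[...,2]<z1)
        q=P[m]
        if len(q)<5: return
        r=cv2.minAreaRect((q[:,:2]*1000).astype(np.float32)); print(n,name,len(q),"zmax %.3f"%np.percentile(q[:,2],97),np.round(r[0],1),np.round(r[1],1),round(r[2],1))
    reg("potrim",.4,.53,.2,.33,.085,.105); reg("stick",.38,.55,.17,.35,.115,.2)
    reg("wedgeblock",.3,.55,-.4,-.2,.045,.07)
    reg("wedge",.36,.6,-.36,-.24,.012,.07); reg("mouldtop",.4,.75,-.12,.12,.047,.062)
    m=(abs(P[...,0]-.51)<.12)&(abs(P[...,1]+.315)<.07)&(P[...,2]>.0055)&(P[...,2]<.0175); q=P[m]
    if len(q): print("slope pts fit", cv2.fitLine((q[:,:2]).astype(np.float32),2,0,.01,.01).ravel().round(3), q[:,:2].min(0),q[:,:2].max(0),len(q))
save("s4.png",np.hstack([cv2.resize(out[0][100:300,240:440],(400,400)),cv2.resize(out[1][200:320,180:300],(400,400))]))
```

```text
scene potrim 227 zmax 0.104 [466.8 260. ] [71.6 70.7] 52.0
scene stick 110 zmax 0.185 [473.1 225.9] [19.1 29.5] 15.9
scene wedgeblock 174 zmax 0.059 [ 477.6 -310.2] [30.2 36.5] 79.8
scene wedge 447 zmax 0.058 [ 458.  -298.2] [ 43.  222.1] 70.1
scene mouldtop 2026 zmax 0.061 [636.3  21.9] [131.2 132.6] 4.8
slope pts fit [ 0.998 -0.06   0.531 -0.319] [ 0.39239242 -0.38390351] [ 0.62993093 -0.24507295] 353
top potrim 67 zmax 0.103 [489.9 271.2] [12.7 50.8] 27.4
top wedgeblock 186 zmax 0.059 [ 476.6 -314. ] [30.6 35.1] 79.7
top wedge 429 zmax 0.059 [ 453.3 -299.7] [ 43.8 212.4] 68.8
top mouldtop 2079 zmax 0.061 [636.2  17.3] [131. 130.] 4.9
slope pts fit [ 0.995 -0.104  0.53  -0.32 ] [ 0.39898796 -0.3843248 ] [ 0.62841242 -0.24607115] 390
```

View pics/s4.png

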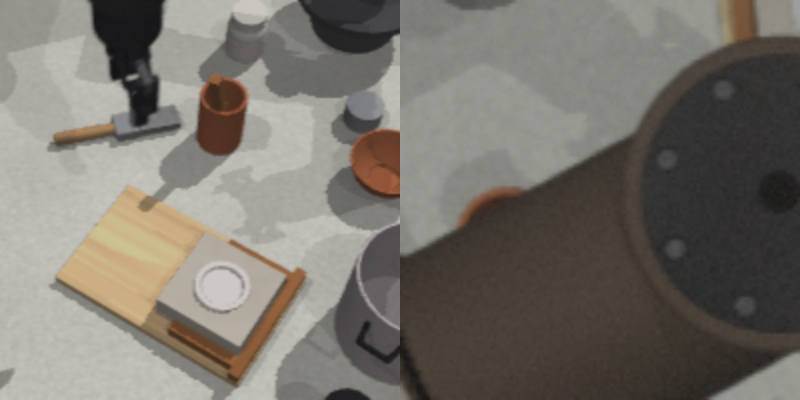

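The scene crop shows the tool standing in the pot, leaning on the rim at about (215,80). The pot hasn't moved. Next is the wedge: its block is at (0.477, -0.312) with yaw about -10°.

Call:
servo_tool(xyz=[[0.001,-0.035,-0.02],[0.003,-0.07,-0.04],[0.004,-0.105,-0.06],[0.005,-0.14,-0.07],[0.006,-0.175,-0.08],[0.008,-0.21,-0.09],[0.009,-0.245,-0.1],[0.01,-0.28,-0.1],[0.012,-0.315,-0.11],[0.013,-0.34,-0.12],[0.013,-0.348,-0.13],[0.013,-0.348,-0.16],[0.013,-0.348,-0.2],[0.013,-0.348,-0.235],[0.013,-0.348,-0.26],[0.013,-0.348,-0.268],[0.013,-0.348,-0.268]], spin=[-7,-14,-21,-28,-35,-42,-49,-56,-63,-67.5,-67.5,-67.5,-67.5,-67.5,-67.5,-67.5,-67.5], fingers=[0.2,0.2,0.2,0.2,0.2,0.2,0.2,0.2,0.2,0.2,0.2,0.2,0.2,0.2,0.2,0.2,0.2], force=60)

```text
clock: 14.53
ee_pos: [0.4761, -0.3108, 0.0206]
orientation: [-90.0, 0.2, -9.8]
wrist_force: [0.4, -0.4, -0.1]
finger_gap: 0.799
```

Call:
servo_tool(xyz=[[0,0,0],[0,0,0],[0,0,0],[0,0,0],[0,0,0],[0,0,0]], spin=[0,0,0,0,0,0], fingers=[0.5,0.8,0.9,0.9,0.9,0.9])

```text
clock: 15.03
ee_pos: [0.4786, -0.3119, 0.0245]
orientation: [-90.0, -0.2, -9.9]
wrist_force: [0.4, 1.0, 7.2]
finger_gap: 0.344
```

The wedge is gripped, with an opening of about 29 mm. I'll lift it, carry it to just above the lane, turn it square and measure.

Call:
servo_tool(xyz=[[0,0,0.03],[0,0,0.06],[-0.001,0.01,0.08],[-0.004,0.04,0.08],[-0.007,0.075,0.08],[-0.01,0.11,0.08],[-0.014,0.145,0.08],[-0.018,0.18,0.08],[-0.022,0.215,0.08],[-0.026,0.25,0.08],[-0.03,0.28,0.08],[-0.032,0.302,0.08],[-0.033,0.312,0.07],[-0.033,0.315,0.05],[-0.033,0.315,0.03],[-0.033,0.315,0.03],[-0.033,0.315,0.03]], spin=[0,0,0,0,2,4,6,8,10,12,14,14.8,14.8,14.8,14.8,14.8,14.8], fingers=[0.9,0.9,0.9,0.9,0.9,0.9,0.9,0.9,0.9,0.9,0.9,0.9,0.9,0.9,0.9,0.9,0.9])

```text
clock: 16.45
ee_pos: [0.4436, 0.0033, 0.0525]
orientation: [-90.0, 0.1, 4.9]
wrist_force: [-0.1, -0.8, -1.2]
finger_gap: 0.34
```

Run:
```python
from h import *
o=env.get_obs(); print(o["ee_pos"],o["orientation"],o["wrist_force"],o["finger_gap"])
E_=np.array([.5714,.0140]); a=np.radians(4.8); u=np.array([np.cos(a),np.sin(a)]); w=np.array([-u[1],u[0]])
for n in ("scene","wrist"):
    im,d,K,T=grab(n); save("w5_%s.png"%n,im); np.savez("w5_%s.npz"%n,im=im,d=d,K=K,T=T)
    P=cloud(d,K,T).reshape(-1,3); s=(P[:,:2]-E_)@u*1000; t=(P[:,:2]-E_)@w*1000
    for s0 in range(-120,10,5):
        m=(abs(s-s0-2.5)<2.5)&(abs(t)<50)&(P[:,2]>.022)&(P[:,2]<.053)
        if m.sum()>3: print(n,s0+2.5,m.sum(),"z",(1000*np.percentile(P[m,2],[20,50,80])).round(1),"t",np.percentile(t[m],[3,50,97]).round(1))
    m=(abs(P[:,2]-.055)<.005)&(s>3)&(s<128)&(abs(t)<64)
    A=np.c_[s[m],t[m],np.ones(m.sum())]; c=np.linalg.lstsq(A,P[m,2]*1000,rcond=None)[0]; print(n,"mould plane",c.round(4))
    m=(abs(P[:,2]-.055)<.004)&(s>-20)&(s<140)&(abs(t)<80); r=cv2.minAreaRect(np.c_[s[m],t[m]].astype(np.float32)); print(r)
save("s5.png",np.hstack([cv2.resize(np.load("w5_scene.npz")["im"][180:320,250:410],(400,350)),cv2.resize(im,(400,300)) if 0 else cv2.copyMakeBorder(cv2.resize(im,(400,300)),0,50,0,0,0)]))
```

```text
[0.44361158 0.00327917 0.05252863] [-9.00310103e+01  6.97957070e-02  4.90756411e+00] [-0.07300259 -0.80752134 -1.19291644] 0.3395776743061944
scene -117.5 6 z [39.3 43.4 45.1] t [-13.9 -11.7 -10.6]
scene -112.5 15 z [40.1 48.9 51.1] t [-13.2  -7.4  13. ]
scene -107.5 20 z [45.6 48.7 50. ] t [-14.2  -3.6  15.5]
scene -102.5 23 z [41.4 46.7 48.5] t [-13.2  -1.3  16.1]
scene -97.5 25 z [43.5 45.8 47.6] t [-13.1  -2.   15.7]
scene -92.5 19 z [38.  43.6 47.2] t [-12.7  -1.7  16.4]
scene -87.5 23 z [39.7 43.5 44.5] t [-12.4   2.5  15. ]
scene -82.5 19 z [38.6 42.5 44.9] t [-13.1  -6.   15.9]
scene -77.5 21 z [38.4 40.9 42.9] t [-13.4   1.5  16.3]
scene -72.5 18 z [38.6 41.2 43.2] t [-12.8  -4.   14.3]
scene -67.5 24 z [37.9 40.1 41.8] t [-12.7   1.   16.5]
scene -62.5 18 z [33.  39.4 41.3] t [-13.2  -1.   31.3]
scene -57.5 19 z [36.2 38.4 39.8] t [-12.9   0.5  14.4]
scene -52.5 23 z [34.  37.2 39.3] t [-12.7   0.1  15.2]
scene -47.5 17 z [34.1 35.4 36.5] t [-13.9   1.1  15.1]
scene -42.5 21 z [32.1 34.2 35.6] t [-12.1   4.7  18. ]
scene -37.5 17 z [31.7 32.4 33.7] t [-12.5   2.1  15.3]
sce
[... 245 characters left out ...]
050537109375), (130.9429473876953, 132.2691192626953), 0.007624699734151363)
wrist -77.5 37 z [40.9 41.1 41.5] t [-13.9  -4.2  13. ]
wrist -72.5 398 z [39.8 40.2 40.7] t [-14.5   0.2  13.8]
wrist -67.5 383 z [38.8 39.2 39.6] t [-14.4  -0.2  13.6]
wrist -62.5 371 z [37.7 38.1 38.5] t [-14.4  -0.8  14. ]
wrist -57.5 361 z [36.7 37.1 37.6] t [-14.6  -0.2  13.6]
wrist -52.5 338 z [35.6 36.1 36.5] t [-14.4  -0.2  13.8]
wrist -47.5 327 z [34.6 35.1 35.5] t [-14.5  -0.2  13.6]
wrist -42.5 329 z [33.7 34.1 34.5] t [-14.7  -0.8  13.6]
wrist -37.5 274 z [32.6 33.  33.5] t [-14.3  -0.2  13.3]
wrist -32.5 65 z [31.9 32.2 32.6] t [-8.   0.3  8. ]
wrist mould plane [0. 0. 0.]
((0.0, 0.0), (0.0, 0.0), 0.0)
```

View pics/s5.png

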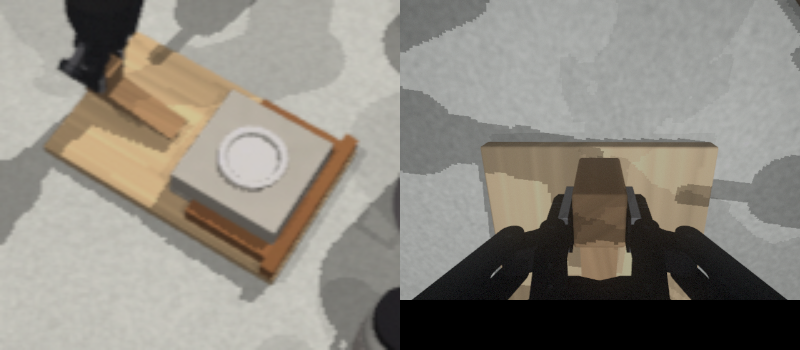

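The scene crop shows the wedge in the gripper in line with the notch, within about 1 mm sideways, with its tip about 25 mm short of the mould. I'll lower it onto the lane and slide it in up to first contact.

Call:
servo_tool(xyz=[[0,0,-0.006],[0,0,-0.011],[0,0,-0.0135],[0,0,-0.0135],[0.01,0.0008,-0.0135],[0.02,0.0017,-0.0135],[0.03,0.0025,-0.0135],[0.04,0.0034,-0.0135],[0.04,0.0034,-0.0135],[0.04,0.0034,-0.0135]], spin=[0,0,0,0,0,0,0,0,0,0], fingers=[0.9,0.9,0.9,0.9,0.9,0.9,0.9,0.9,0.9,0.9])

```text
clock: 17.38
ee_pos: [0.4847, 0.0065, 0.0393]
orientation: [-90.0, -0.0, 4.9]
wrist_force: [0.1, -3.1, 6.4]
finger_gap: 0.341
```

```bash
cat >> h.py <<'E'
def lift():
    o=env.get_obs(); E_=np.array([.5714,.0140]); a=np.radians(4.8); u=np.array([np.cos(a),np.sin(a)]); w=np.array([-u[1],u[0]])
    print("tcp s,t",((np.array(o["ee_pos"])[:2]-E_)@u*1000).round(1),((np.array(o["ee_pos"])[:2]-E_)@w*1000).round(1),"z",round(1000*o["ee_pos"][2],1),"F",np.round(o["wrist_force"],1),o["finger_gap"],o["clock"])
    for n in ("scene","top"):
        im,d,K,T=grab(n); P=cloud(d,K,T).reshape(-1,3); s=(P[:,:2]-E_)@u*1000; t=(P[:,:2]-E_)@w*1000; z=P[:,2]*1000
        k=(abs(z-58)<8)&(s>5)&(s<125)&(abs(t)<62)&(np.hypot(s-65,t-2)>36)
        if k.sum()<100: print(n,"few",k.sum()); continue
        A=np.c_[s[k]-65,t[k],np.ones(k.sum())]; zz=z[k]
        for _ in range(3):
            c=np.linalg.lstsq(A,zz,rcond=None)[0]; g=abs(A@c-zz)<2.5; A,zz=A[g],zz[g]
        print(n,len(zz),"slope mm/mm %.4f -> lift %.2f; mid z %.2f; tilt y %.4f"%(c[0],-c[0]*130,c[2],c[1]))
        k=(abs(z-57)<7)&(s>-20)&(s<140)&(abs(t)<80); print(n,[np.round(v,1) for v in cv2.minAreaRect(np.c_[s[k],t[k]].astype(np.float32))])
E
python3 -c "
from h import *
lift()
for n in ('scene','top'):
    f=np.load(n+'1.npz')
    viewer.grab_frame  # baseline from the first pictures
"
```

```text
tcp s,t -87.0 -0.2 z 39.3 F [ 0.1 -3.1  6.4] 0.34077622835047117 17.3833
scene 940 slope mm/mm -0.0031 -> lift 0.40; mid z 56.09; tilt y -0.0030
scene [array([65.9,  2.5]), array([133.7, 130.9]), np.float64(89.6)]
top 1133 slope mm/mm 0.0006 -> lift -0.08; mid z 55.36; tilt y -0.0039
top [array([64.6, -2.1]), array([130.6, 130. ]), np.float64(0.1)]
```

Call:
servo_tool(xyz=[[0.004,0.0003,0],[0.008,0.0007,0],[0.012,0.001,0],[0.016,0.0013,0],[0.02,0.0017,0],[0.024,0.002,0],[0.024,0.002,0],[0.024,0.002,0]], spin=[0,0,0,0,0,0,0,0], fingers=[0.9,0.9,0.9,0.9,0.9,0.9,0.9,0.9])

```text
clock: 18.15
ee_pos: [0.5007, 0.0059, 0.0391]
orientation: [-90.2, 0.7, 4.8]
wrist_force: [-29.3, -2.1, 37.5]
finger_gap: 0.34
```

```bash
python3 -c "
from h import *
lift()"
```

```text
tcp s,t -71.2 -2.2 z 39.1 F [-29.3  -2.1  37.5] 0.3399886067250605 18.15
scene 937 slope mm/mm -0.0117 -> lift 1.52; mid z 56.85; tilt y 0.0014
scene [array([67.8,  2.1]), array([133.4, 130.6]), np.float64(89.9)]
top 789 slope mm/mm -0.0115 -> lift 1.49; mid z 56.01; tilt y -0.0045
top [array([74. , -2.1]), array([116.7, 130.3]), np.float64(0.3)]
```

The push is 29 N with 37 N of coupled downward load, which comes from the arm's compliance. I'll relieve the vertical load before going on.

Call:
servo_tool(xyz=[[0,0,0.001],[0,0,0.002],[0,0,0.002]], spin=[0,0,0], fingers=[0.9,0.9,0.9])

```text
clock: 18.5
ee_pos: [0.5052, 0.0078, 0.0398]
orientation: [-90.0, 0.3, 4.8]
wrist_force: [-3.6, -0.8, -5.7]
finger_gap: 0.341
```

Call:
servo_tool(xyz=[[0,0,-0.0008],[0,0,-0.0008]], spin=[0,0], fingers=[0.9,0.9])

```text
clock: 18.67
ee_pos: [0.5063, 0.0082, 0.0392]
orientation: [-90.0, 0.2, 4.8]
wrist_force: [-6.2, -1.4, 1.9]
finger_gap: 0.344
```

```bash
python3 -c "
from h import *
lift()"
```

```text
tcp s,t -65.4 -0.3 z 39.2 F [-6.2 -1.4  1.9] 0.3441438753514367 18.6667
scene 933 slope mm/mm -0.0169 -> lift 2.19; mid z 57.45; tilt y 0.0031
scene [array([68.1,  1.4]), array([133. , 130.7]), np.float64(89.8)]
top 754 slope mm/mm -0.0220 -> lift 2.86; mid z 56.71; tilt y -0.0047
top [array([76.4, -2.1]), array([111.8, 130.2]), np.float64(0.2)]
```

Call:
servo_tool(xyz=[[0.002,0.0002,0],[0.004,0.0003,0.0002],[0.006,0.0005,0.0004],[0.008,0.0007,0.0005],[0.008,0.0007,0.0005],[0.008,0.0007,0.0005]], spin=[0,0,0,0,0,0], fingers=[0.9,0.9,0.9,0.9,0.9,0.9])

```text
clock: 19.27
ee_pos: [0.5157, 0.0094, 0.04]
orientation: [-90.0, 0.1, 4.9]
wrist_force: [-3.3, -1.9, -4.3]
finger_gap: 0.341
```

```bash
python3 -c "
from h import *
lift()"
```

```text
tcp s,t -55.9 0.1 z 40.0 F [-3.3 -1.9 -4.3] 0.3407394717493833 19.2667
scene 969 slope mm/mm -0.0409 -> lift 5.32; mid z 58.77; tilt y 0.0101
scene [array([68.3,  1.8]), array([134. , 130.7]), np.float64(89.8)]
top 663 slope mm/mm -0.0438 -> lift 5.69; mid z 58.20; tilt y -0.0050
top [array([81. , -2.1]), array([129.9, 102.3]), np.float64(90.0)]
```

The lift is about 5.3 mm, but the hand is riding about 0.7 mm high, so the arm is carrying part of the load. I'll set the wedge back down on the board and push 3 mm further.

Call:
servo_tool(xyz=[[0,0,-0.0005],[0,0,-0.001],[0.0015,0.0001,-0.001],[0.003,0.0002,-0.001],[0.003,0.0002,-0.001],[0.003,0.0002,-0.001]], spin=[0,0,0,0,0,0], fingers=[0.9,0.9,0.9,0.9,0.9,0.9])

```text
clock: 19.87
ee_pos: [0.5194, 0.0099, 0.0396]
orientation: [-90.0, -0.0, 4.9]
wrist_force: [-3.8, -0.7, -5.6]
finger_gap: 0.344
```

```bash
python3 -c "
from h import *
lift(); lift()"
```

```text
tcp s,t -52.2 0.2 z 39.6 F [-3.8 -0.7 -5.6] 0.34378034088519605 19.8667
scene 968 slope mm/mm -0.0433 -> lift 5.62; mid z 59.06; tilt y 0.0022
scene [array([68.3,  2. ]), array([133.7, 130.9]), np.float64(90.0)]
top 654 slope mm/mm -0.0518 -> lift 6.73; mid z 58.33; tilt y -0.0053
top [array([84.2, -2.2]), array([ 97.1, 130.4]), np.float64(0.3)]
tcp s,t -52.2 0.2 z 39.6 F [-2.2 -0.6 -4.9] 0.34210613678203955 19.9667
scene 945 slope mm/mm -0.0408 -> lift 5.31; mid z 59.13; tilt y 0.0035
scene [array([68.6,  1.6]), array([130.7, 132.3]), np.float64(0.2)]
top 654 slope mm/mm -0.0525 -> lift 6.82; mid z 58.65; tilt y -0.0075
top [array([83.9, -2.4]), array([ 97.4, 130. ]), np.float64(0.2)]
```

Call:
servo_tool(xyz=[[0,0,-0.0006],[0,0,-0.0012],[0,0,-0.0012],[0,0,-0.0012]], spin=[0,0,0,0], fingers=[0.9,0.9,0.9,0.9])

```text
clock: 20.4
ee_pos: [0.5195, 0.0099, 0.0392]
orientation: [-90.0, -0.1, 4.9]
wrist_force: [-6.3, -0.1, 5.1]
finger_gap: 0.344
```

```bash
python3 -c "
from h import *
lift(); lift()"
```

```text
tcp s,t -52.0 0.3 z 39.2 F [-6.3 -0.1  5.1] 0.34369136092411123 20.4
scene 944 slope mm/mm -0.0397 -> lift 5.16; mid z 58.90; tilt y 0.0047
scene [array([68.4,  2.5]), array([133.8, 130.5]), np.float64(89.8)]
top 648 slope mm/mm -0.0413 -> lift 5.37; mid z 57.95; tilt y -0.0066
top [array([84.1, -2.3]), array([ 97., 130.]), np.float64(0.3)]
tcp s,t -52.0 0.2 z 39.2 F [-5.4  0.1  5.1] 0.3415826068068607 20.5
scene 962 slope mm/mm -0.0402 -> lift 5.23; mid z 58.77; tilt y 0.0042
scene [array([68.5,  2.1]), array([132.7, 130.5]), np.float64(90.0)]
top 657 slope mm/mm -0.0420 -> lift 5.46; mid z 57.93; tilt y -0.0019
top [array([84.2, -2.3]), array([ 96.9, 130.5]), np.float64(0.4)]
```

The wedge now sits on the board under a light press of 5 N down and 6 N forward, and the lift is about 5.2 mm. One final look before handing in.

Run:
```python
from h import *
im,d,K,T=grab("scene"); save("s6.png",im)
P=cloud(d,K,T); f=np.load("scene1.npz"); P0=cloud(f["d"],f["K"],f["T"])
for name,x0,x1,y0,y1,z0,z1 in [("pot",.42,.52,.2,.32,.085,.104),("stick",.38,.55,.17,.35,.115,.2),("offcut",.28,.4,-.32,-.18,.012,.03),("brush",.24,.44,.08,.25,.008,.04),("cup",.66,.77,-.33,-.2,.06,.09),("mallet",.2,.55,-.48,-.38,.012,.06)]:
    for Q in (P0,P):
        m=(Q[...,0]>x0)&(Q[...,0]<x1)&(Q[...,1]>y0)&(Q[...,1]<y1)&(Q[...,2]>z0)&(Q[...,2]<z1); print(name,m.sum(),Q[m].mean(0).round(4) if m.any() else "")
```

```text
pot 245 [0.4659 0.2603 0.0958]
pot 219 [0.4711 0.256  0.0963]
stick 0 
stick 107 [0.4752 0.2228 0.158 ]
offcut 434 [ 0.3473 -0.241   0.0203]
offcut 440 [ 0.3477 -0.2407  0.0203]
brush 613 [0.3489 0.1734 0.0181]
brush 179 [0.2999 0.1269 0.0173]
cup 294 [ 0.7196 -0.2693  0.0758]
cup 292 [ 0.7196 -0.2692  0.076 ]
mallet 1188 [ 0.4181 -0.4388  0.0241]
mallet 1187 [ 0.4176 -0.4388  0.024 ]
```

View pics/s6.png

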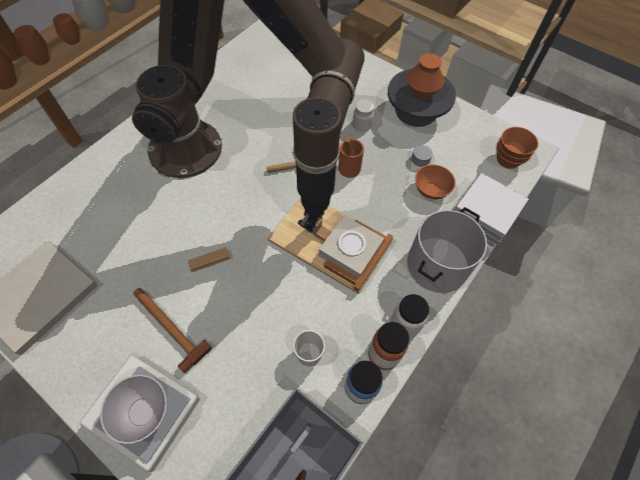

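The picture shows the gripper holding the wedge under the mould's near edge at about (315,222), with the tool standing in the pot at (350,155). The bystanders are where they were. I'll hand in.

```bash
python3 -c "
from plant import env
print(env.close_job())"
```

```text
the job is handed in; nothing more can be done
None
```

The job is done and handed in at about 20.6 s of the 56 s allowed. The modelling tool stands in the pot, and the wedge holds the mould's near edge about 5 mm clear of the board.

- **Tool:** The arm can't tilt its wrist, so I gripped the tool by its plain end and eased the grip until it swung down to hang vertically. On the first try it slipped and dropped flat back onto the lane, about 60 mm, so I regrasped it. It now stands in the pot with the tapered end down, leaning on the rim.
- **Wedge:** I slid it thin end first into the notch and am still holding it on the board at 60 N grip, with about 6 N forward and 5 N down on it.
- **Lift:** The last readings were between 4.8 and 5.5 mm across the two cameras, averaging about 5.2 mm.

**Checks that disagreed or were incomplete:**
- **Push force:** Early in the slide the push briefly reached 29 N forward and 37 N down. That is above the expected 5–15 N, and I relieved it straight away.
- **Overshoot:** Near the end, while the hand was riding slightly high, the lift reached about 6 mm (one reading said 6.8). I then set the wedge back down.
- **Bystanders:** The offcut, cup and mallet read within 1 mm of where they started. The brush was mostly hidden behind the arm, so I couldn't measure it. The jar, bowl and weight I checked only by eye.
- **Pot:** Its last reading was 5–7 mm off the first, but the tool hid part of the rim. A check right after placing the tool showed it within 2 mm.

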